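# Seat the sample carrier and lock the colour reader's torque knob

## Task

Get the colour reader ready for a measurement: press the sample carrier, which stands proud in its recess, fully down until it is flush with the deck, then turn the wing knob on the sloping panel clockwise until it clicks past its detent and stays there. Let go at the end, and leave the paint pot, the tin and the tape measure beside the reader where they stand.

Things in the scene. Friction and masses are not known exactly. Their poses are not given: they have to be found in the camera images.
- reader: grey bench colour reader fixed to the worktop, 225 mm deep (x), 144 wide (y), 120 high. Origin: centre of its underside; x from its deck to its sloping panel (away from the operator's side), z up. The flat front deck lies 40 mm above the worktop. Behind it the panel rises away from the operator at 35 degrees to horizontal; the knob's axis, square to the panel, leans 35 degrees from vertical toward -x
- recess (a point): centre of the mouth of the 66 x 66 mm recess in the deck, at deck height (40 mm above the worktop), 58 mm from the reader's origin on its -x side; axes as the reader's
- keeper (a joint): travel (m) of the steel keeper, 32 mm wide, 4 mm thick, 2 mm above the deck, that the knob drives out of the panel's foot toward the carrier (5.8 mm per rad of knob). It slides over the edge of a flush carrier; a carrier that stands proud blocks it, and so the knob, at about 1.2 rad
- carrier: loose black sample carrier: plate 64 x 64 x 14 mm, two white samples, raised central rib 36 (x) x 16 (y) mm, rib top 24 mm above the origin. Origin: centre of its underside, z up. Starts in the recess (1 mm play a side) on a stiff sliding bed, 7 mm proud (origin 33 mm above the worktop). Pushed with over 6 N the bed slides down, bottoms out after 7 mm (plate flush) and stays where it is left
- knob (a joint): angle (rad) of the wing knob, grows clockwise looking onto the panel; starts between 0 and 0.5. Nearly free, and stays where left, up to about 1.65; there a sprung detent begins to resist (up to about 0.15 N m). Let go before about 2.0 it springs back to about 1.7; past about 2.0 it snaps on to about 2.3 and stays; end stop at 2.8. Usually takes two grasps. A brass pin in the head's side pops out while the detent is climbed
- knob_grip (a point): point on the knob's axis in its wing, 12 mm below the wing's top. z points out of the panel along the axis; x lies along the wing, which is 54 mm long (x), 14 thick (y), 27 high, black, on a black disc of 50 mm diameter whose top is 14.5 mm below this point; the panel face is 31 mm below it. The frame turns with the knob: a rise of the joint angle is a turn about -z
- lock_mark (a point): short black bar on the panel's face, 9 x 3 mm, 38 mm from the knob's axis: the end of the wing that carries a small white line (its +x end) points to it once the knob has clicked (angle about 2.3); a black dot marks angle 0
- pot: bystander: paint tester pot with screw lid, 49 mm diameter, 60 mm high, beside the reader; origin centre of its underside
- tin: bystander: small paint tin, 60 mm diameter, 55 mm high, beside the reader; origin centre of its underside
- tape_measure: bystander: pocket tape measure, 78 x 54 x 62 mm, beside the reader; origin under its middle
Not all that is in view belongs to the job. What is shaped like the carrier but brown or turquoise is not meant.

How it is judged (in metres and radians):
On the way, in this order (a step that is already met when the one before it is completed fails the run):
1. the carrier is pressed flush while the knob has not yet reached its detent (knob below 1.5 rad) (z of carrier in the frame of reader below 0.0275 m and angle between carrier's own z axis and vertical below 0.04 rad and value of joint knob below 1.5 rad), for 0.2 s.
2. the knob has clicked past its detent (above 2.2 rad) with the carrier flush (z of carrier in the frame of reader below 0.0275 m and angle between carrier's own z axis and vertical below 0.04 rad and value of joint knob above 2.2 rad), for 0.2 s.
At the end, for the whole second after the job is handed in: the carrier lies level (within 0.04 rad) in its recess, its plate within 1.5 mm of flush with the deck, and the knob rests in its detent (angle above 2.2 rad), both at rest and released; the pot, tin and tape measure stand where they stood (all of step 2 and velocity of joint knob between -0.1 and 0.1 rad/s and linear speed of carrier below 0.02 m/s); the robot touches nothing.
It fails at once if the pot is moved more than 25 mm or tipped over (distance of pot from where it was at the start of the episode above 0.025 m or angle between pot's own z axis and vertical above 0.4 rad).
It fails at once if the tin is moved more than 25 mm or tipped over (distance of tin from where it was at the start of the episode above 0.025 m or angle between tin's own z axis and vertical above 0.4 rad).
It fails at once if the tape measure is moved more than 25 mm or tipped over (distance of tape_measure from where it was at the start of the episode above 0.025 m or angle between tape_measure's own z axis and vertical above 0.4 rad).
It also fails if it takes over 51 s, if anything falls off the work surface, if the arm or the gripper's body presses on something with over 40 N, if the wrist force passes 120 N, or if a joint passes its speed limit or range.

## Robot

A 6-joint arm with a two-finger parallel gripper is mounted at the origin on the work surface; the furniture and walls round the work are solid. World frame = base frame: x ahead of the robot, y to its left, z up, the work surface at z = 0. Lengths are in mm, angles in rad, forces in N, time in s.
With the tool pointing down it reaches from about 350 to 875 mm from the base axis. Payload 4.2 kg.
Tool frame: the origin (TCP) lies at the very end of the fingers, on their centre line; the grasp point (between the pads) lies arm.grip_point_offset behind it (arm.grip_point_offset is the distance from the TCP to the grasp point, in mm); z points along the fingers, y is the line along which they close (so a half turn about z gives the same grasp; the last joint's range is limited). The gripper opens to 85 mm and grips with 20 to 120 N. Pads are 22 mm wide; open, the fingers measure 114 mm over their backs; the gripper's body (76 mm by 85 mm) begins 54 mm behind the grasp point. The pads swing forward as they close: fully open they stand 13 mm farther back than shut.
Start: joints at [-0.855, 0.385, 0.008, 0, -1.194, -0.259], TCP at [275.685, -560.889, 231.312] pointing down, gripper open.
Joint ranges: [-3.14, 3.14], [-1.21, 2.06], [-1.07, 1.41], [-3.16, 2.05], [-2.99, -0.16], [-3.1, 3.1]. Speed limits (rad/s): [2.79, 2.79, 3.14, 3.14, 3.14, 3.14].

## Interface

Orientations are given as a unit quaternion [x, y, z, w].
In Python, from bench import arm, cams, ticket gives the robot as it stands.
- The arm moves only by the tool servo_tool, never from a script. Its argument "commands" is a list that holds one entry, the list of rows, each a list of 7 numbers: the closure in counts, from 0 (fully open) to 255 (shut), then the shift along the tool's x, y, z in m, then the turn, a rotation vector about the tool's x, y, z in degrees. In form: [[[grip, x, y, z, ax, ay, az], ...]]. A call has 1 to 10 rows; each row shifts and turns the commanded pose from where the row before left it, along the tool's axes as they then stand; what a row does not reach is not made up. A row lasts 1/12 s, in which the tool goes at most 41.7 mm and 7.16 degrees, less where a joint would pass 70% of its speed; a pose out of reach is approached as far as the arm can. A call with a gripper value outside its range is refused whole. The fingers move at their own pace and stop on an object; the grip force is fixed at half the most. Time passes only in rows, so rows that do not move let the fingers close. It gives the time, the measured TCP pose, the force, the opening and the grip force at its end, in the units of the state.
- arm.read_state(): the state, without advancing time (a new reading comes with each control period).
- cams.get_image(name): name is "scene" or "side" or "wrist"; returns a dict with "frame" (384x512x3 uint8, blue, green, red), "K" (3x3 intrinsics, pixels), "k1" (the pictures are not rectified: a ray, as slopes to the right and down, at radius r is drawn at 1 + k1 r^2 times it, then the intrinsics apply), "T" (4x4, takes a point from camera to world coordinates). Camera axes: x right, y up, looking along -z (the intrinsics and any distortion apply to the point x, -y, -z); pixel columns grow to the right and rows downward; lengths in mm; the calibration is good to about 2 mm. A picture is of the moment at which its call begins. There is no depth.
- ticket.job_done(): hands the job in; it is judged then, once.
The state is a dict: "clock": time; "joints": joint angles; "joint_vel": joint speeds; "joint_efforts": joint torques, N m; "position": TCP position; "ee_rot": TCP orientation; "contact_force": force on the tool from outside, world axes, zero at the start; "wrist_torque": the same for the moment, N m; "gripper_width": finger opening in mm; "grasp_force": force on a finger pad.
Only numpy, scipy, OpenCV 4.12 (cv2) and the standard library are available. Lean on these libraries where they do the work, as an engineer would, in place of code of your own. Each camera call takes 0.05 s, during which the arm holds its last target. There are 200 camera calls.

## Working session

There is one attempt and no reset: what is moved stays moved. The work goes in short steps, Python scripts to look and compute and a tool call to move; the robot and the scene stay as the last step left them, time stands still between calls to the robot, and variables do not carry over. Pictures are saved under pics/ and viewed, at most 10 in all, crops included, and the job is handed in when it is done.

Besides the shell and the picture viewer there is one more tool, called after ">>>" by a JSON object that holds its "name" and its "arguments". servo_tool: Moves the arm, as the interface text tells. Its arguments: {"type":"object","properties":{"commands":{"type":"array","items":{"type":"array","items":{"type":"array","items":{"type":"number"}}}}},"required":["commands"]}

```bash
mkdir -p pics
cat > h.py <<'E'
import numpy as np, cv2
from scipy.spatial.transform import Rotation as R
from bench import arm,cams,ticket
def snap(n,f=None):
    d=cams.get_image(n)
    if f: cv2.imwrite('pics/'+f,d['frame'])
    return d
def ray(d,px):
    K=d['K'];u=np.array([(px[0]-K[0,2])/K[0,0],(px[1]-K[1,2])/K[1,1]])
    s=u.copy()
    for _ in range(20): s=u/(1+d['k1']*(s@s))
    T=np.array(d['T']);return T[:3,3],T[:3,:3]@np.array([s[0],-s[1],-1])
def plane(d,px,z):
    o,v=ray(d,px);return o+v*(z-o[2])/v[2]
def proj(d,p):
    T=np.array(d['T']);c=T[:3,:3].T@(np.array(p)-T[:3,3]);s=np.array([c[0],-c[1]])/-c[2]
    s=s*(1+d['k1']*(s@s));K=d['K'];return np.array([K[0,0]*s[0]+K[0,2],K[1,1]*s[1]+K[1,2]])
E
python3 - <<'E'
from h import *
a=snap('scene');b=snap('side')
cv2.imwrite('pics/a.png',cv2.resize(np.vstack([a['frame'],b['frame']]),None,fx=.78,fy=.78) if 0 else cv2.resize(a['frame'],(800,600)))
cv2.imwrite('pics/b.png',cv2.resize(b['frame'],(800,600)))
s=arm.read_state();print(s, arm.grip_point_offset)
print(np.round(a['T'],2),np.round(b['T'],2),a['K'])
E
```

```text
{'clock': 0.1, 'joints': array([-8.55400117e-01,  3.85504104e-01,  6.77126239e-03, -4.21336399e-04,
       -1.19401304e+00, -2.58552038e-01]), 'joint_vel': array([ 0.0009181 ,  0.00052922,  0.0055043 ,  0.00200587,  0.00099356,
       -0.00158053]), 'joint_efforts': array([ 2.19643748e-04, -3.93320096e+01,  1.88929421e+01,  4.19799060e+00,
       -2.59197936e-03,  1.17545645e-05]), 'position': array([ 275.45603873, -560.44748631,  230.32168208]), 'ee_rot': array([-2.26365082e-01,  9.74042022e-01,  9.53095848e-04, -2.83099646e-04]), 'contact_force': array([ 0.98751535, -0.06347815,  0.08323856]), 'wrist_torque': array([-0.02036731,  0.00046594, -0.00867861]), 'grasp_force': 0.0, 'gripper_width': 85.50880899209047} 18.700000000000003
[[-8.5000e-01  2.5000e-01 -4.7000e-01 -6.5870e+01]
 [-5.3000e-01 -4.3000e-01  7.3000e-01  9.4866e+02]
 [-2.0000e-02  8.7000e-01  4.9000e-01  7.2552e+02]
 [ 0.0000e+00  0.0000e+00  0.0000e+00  1.0000e+00]] [[ 1.00000e+00  2.00000e-02  0.00000e+00  5.05210e+02]
 [-1.00000e-02  5.00000e-01 -8.70000e-01 -1.05338e+03]
 [-2.00000e-02  8.70000e-01  5.00000e-01  7.22460e+02]
 [ 0.00000e+00  0.00000e+00  0.00000e+00  1.00000e+00]] [[491.19687245   0.         256.72667461]
 [  0.         491.19687245 199.28921974]
 [  0.           0.           1.        ]]
```

View pics/a.png

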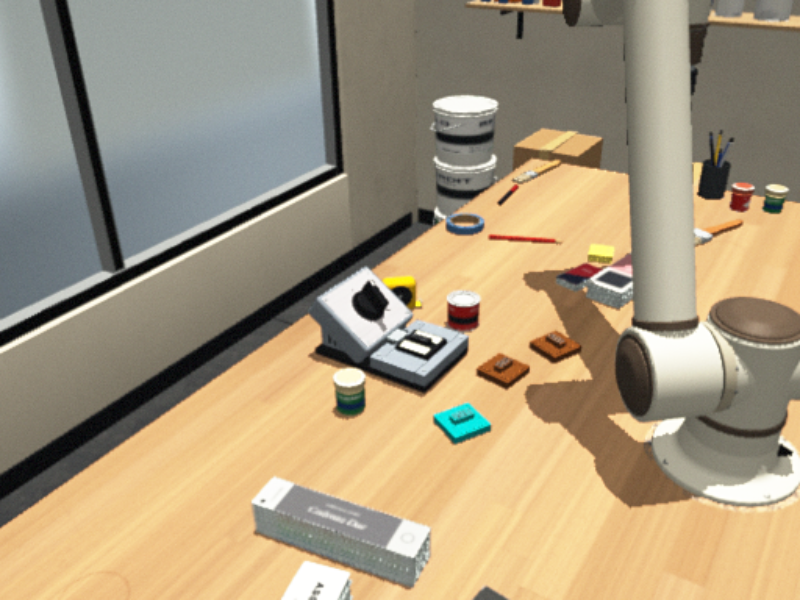

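View pics/b.png

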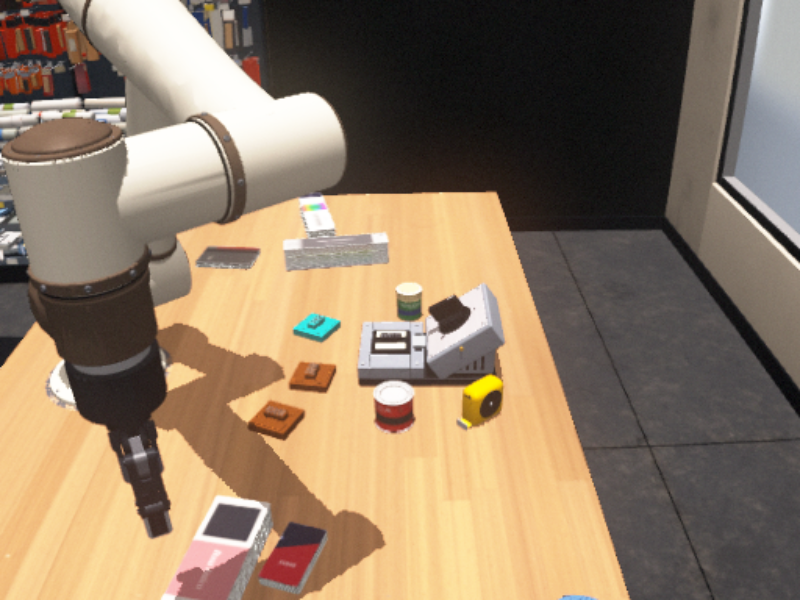

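Scene: the carrier is at about (420,343) px and the knob at (370,298). Side: the carrier is at (391,342) and the knob at (448,314). The tin and tape stand on the near (-y) side, the pot on the far side.

Run:
```python
from h import *
a=snap('scene');b=snap('side')
k=.64
print('carrier',plane(b,(391*k,340*k),50),plane(a,(420*k,343*k),50))
print('deck corners side',[plane(b,(x*k,y*k),40).round() for x,y in [(363,323),(360,368),(425,322)]])
print('tin',plane(b,(394*k,391*k),55),'pot',plane(b,(409*k,290*k),60),'tape',plane(b,(482*k,390*k),50))
def tri(p,q):
    o,v=ray(a,p);o2,v2=ray(b,q);A=np.array([v,-v2]).T;s=np.linalg.lstsq(A,o2-o,rcond=None)[0]
    return o+v*s[0],o2+v2*s[1]
print('knob',tri((370*k,297*k),(449*k,311*k)))
w=snap('wrist');s=arm.read_state()
M=np.eye(4);M[:3,:3]=R.from_quat(s['ee_rot']).as_matrix();M[:3,3]=s['position']
print((np.linalg.inv(M)@w['T']).round(2), w['K'],w['k1'])
```

```text
carrier [490.70813535  10.4038566   50.        ] [489.8790274   19.39551229  50.        ]
deck corners side [array([441.,  84.,  40.]), array([441., -56.,  40.]), array([550.,  83.,  40.])]
tin [ 495.14836249 -140.4132653    55.        ] pot [524.26818754 165.55670706  60.        ] tape [ 627.66216069 -135.96880571   50.        ]
knob (array([591.78718064,  12.89906778, 106.14509483]), array([586.92049426,  11.4980509 , 103.09428967]))
[[   0.      0.96    0.27   67.21]
 [   1.      0.     -0.     -0.5 ]
 [  -0.      0.27   -0.96 -141.81]
 [   0.      0.      0.      1.  ]] [[320.08260431   0.         256.00551669]
 [  0.         320.08260431 194.84235815]
 [  0.           0.           1.        ]] -0.06527285926384317
```

>>> {"name": "servo_tool", "arguments": {"commands": [[[0, 0, 0, -0.015, 0, 0, 6.5], [0, 0, 0, -0.015, 0, 0, 6.5], [0, 0, 0, -0.015, 0, 0, 6.5], [0, 0, 0, -0.015, 0, 0, 6.5], [0, -0.013, 0.038, 0, 0, 0, 0], [0, -0.013, 0.038, 0, 0, 0, 0], [0, -0.013, 0.038, 0, 0, 0, 0], [0, -0.013, 0.038, 0, 0, 0, 0], [0, -0.013, 0.038, 0, 0, 0, 0], [0, -0.013, 0.038, 0, 0, 0, 0]]]}}

```text
clock: 1.08
position: [353.0, -330.9, 291.3]
ee_rot: [-0.001, 1.0, 0.0, 0.0]
contact_force: [1.4, -0.5, 0.4]
gripper_width: 85.4
grasp_force: 0.0
```

>>> {"name": "servo_tool", "arguments": {"commands": [[[255, -0.013, 0.038, 0, 0, 0, 0], [255, -0.013, 0.038, 0, 0, 0, 0], [255, -0.013, 0.038, 0, 0, 0, 0], [255, -0.013, 0.038, 0, 0, 0, 0], [255, -0.013, 0.038, 0, 0, 0, 0], [255, -0.013, 0.038, 0, 0, 0, 0], [255, -0.013, 0.038, 0, 0, 0, 0], [255, -0.013, 0.038, 0, 0, 0, 0], [255, -0.013, 0.038, 0, 0, 0, 0], [255, 0, 0, 0, 0, 0, 0]]]}}

```text
clock: 1.92
position: [470.8, 14.7, 291.0]
ee_rot: [-0.005, 1.0, 0.0, 0.001]
contact_force: [-0.7, -0.9, 0.4]
gripper_width: 0.1
grasp_force: 0.0
```

Run:
```python
from h import *
w=snap('wrist');cv2.imwrite('pics/c.png',cv2.resize(w['frame'],(800,600),interpolation=cv2.INTER_CUBIC))
np.save('c.npy',w,allow_pickle=True)
s=arm.read_state();print(s['position'],R.from_quat(s['ee_rot']).as_matrix().round(3),s['joints'],s['clock'])
```

```text
[469.67803836  12.58106337 290.96343407] [[-1.    -0.008 -0.   ]
 [-0.008  1.     0.   ]
 [ 0.     0.    -1.   ]] [ 3.73684874e-01  7.52116923e-02 -2.51100126e-01 -2.04124918e-04
 -1.24489123e+00 -1.93623649e+00] 1.9667
```

View pics/c.png

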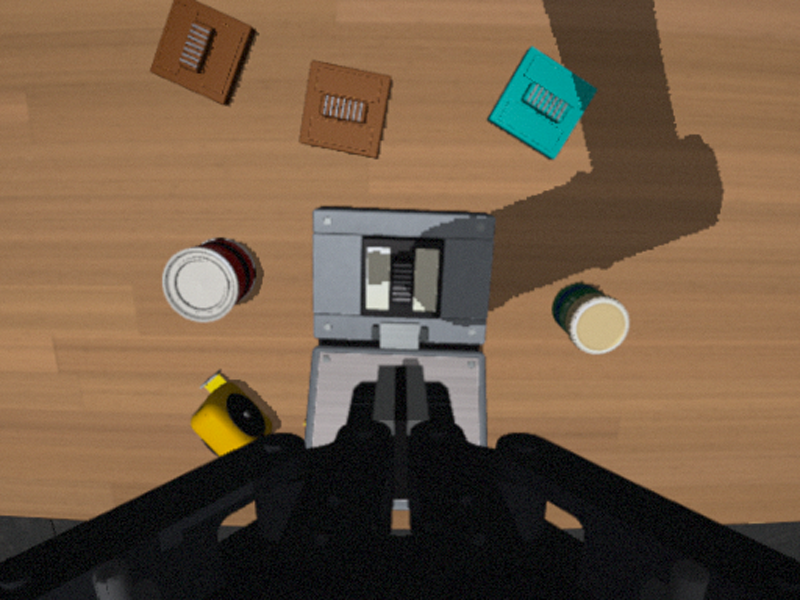

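The wrist view shows the carrier frame at (361–443, 237–318), centred on about (402,278), with its rib running along x. The deck corners are (314,208), (494,213), (486,343) and (313,340). The fingers hide the knob.

Run:
```python
from h import *
w=np.load('c.npy',allow_pickle=True).item();k=.64
f=w['frame'][125:220,190:330];g=cv2.cvtColor(f,cv2.COLOR_BGR2GRAY)
m=(g<62).astype(np.uint8)
n,l,st,c=cv2.connectedComponentsWithStats(m)
print([ (st[i]+[190,125,0,0,0]).tolist() for i in range(1,n) if st[i,4]>80])
for px in [(361,237),(443,240),(441,318),(361,314)]: print('plate',plane(w,(px[0]*k,px[1]*k),47).round(1))
for px in [(314,208),(494,213),(486,343),(313,340)]: print('deck',plane(w,(px[0]*k,px[1]*k),40).round(1))
print('rib',plane(w,(402*k,277*k),57).round(1))
```

```text
[[204, 132, 112, 7, 197], [231, 151, 55, 53, 1295], [204, 217, 39, 3, 100]]
plate [459.  -14.9  47. ]
plate [460.8  48.6  47. ]
plate [524.1  49.   47. ]
plate [521.3 -15.6  47. ]
deck [437.6 -51.8  40. ]
deck [440.2  88.4  40. ]
deck [547.9  88.1  40. ]
deck [546.5 -56.6  40. ]
rib [488.2  17.   57. ]
```

>>> {"name": "servo_tool", "arguments": {"commands": [[[255, -0.021, 0.004, 0.02, 0, 0, 0], [255, 0, 0, 0.037, 0, 0, 0], [255, 0, 0, 0.037, 0, 0, 0], [255, 0, 0, 0.037, 0, 0, 0], [255, 0, 0, 0.037, 0, 0, 0], [255, 0, 0, 0.037, 0, 0, 0], [255, 0, 0, 0.016, 0, 0, 0], [255, 0, 0, 0, 0, 0, 0], [255, 0, 0, 0, 0, 0, 0]]]}}

```text
clock: 2.72
position: [489.8, 12.9, 70.1]
ee_rot: [-0.001, 1.0, -0.0, -0.001]
contact_force: [-0.0, -0.4, 0.4]
gripper_width: 0.2
grasp_force: 0.0
```

Run:
```python
from h import *
b=snap('side');f=b['frame'][150:290,200:345];cv2.imwrite('pics/d.png',cv2.resize(f,None,fx=4,fy=4,interpolation=cv2.INTER_CUBIC))
```

```text
(no output)
```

View pics/d.png

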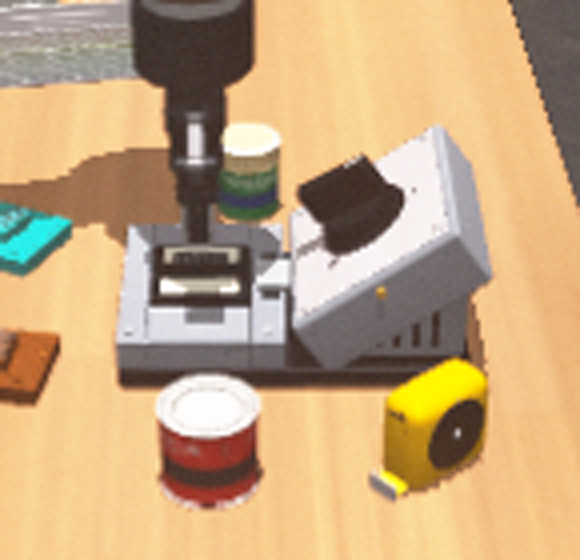

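The closed fingers are just above the rib, and the knob wing is seen near (345,195) in the crop. Next I shift +4 mm in y and press.

>>> {"name": "servo_tool", "arguments": {"commands": [[[255, -0.001, 0.004, 0, 0, 0, 0], [255, 0, 0, 0.01, 0, 0, 0], [255, 0, 0, 0.003, 0, 0, 0], [255, 0, 0, 0.002, 0, 0, 0], [255, 0, 0, 0.002, 0, 0, 0], [255, 0, 0, 0.0015, 0, 0, 0], [255, 0, 0, 0.0015, 0, 0, 0], [255, 0, 0, 0, 0, 0, 0]]]}}

```text
clock: 3.43
position: [491.5, 18.0, 50.7]
ee_rot: [-0.002, 1.0, 0.0, 0.001]
contact_force: [-0.7, 1.5, 5.3]
gripper_width: 0.1
grasp_force: 2.3
```

>>> {"name": "servo_tool", "arguments": {"commands": [[[255, 0, 0, 0.001, 0, 0, 0], [255, 0, 0, 0.001, 0, 0, 0], [255, 0, 0, 0.001, 0, 0, 0], [255, 0, 0, 0, 0, 0, 0], [255, 0, 0, 0, 0, 0, 0], [255, 0, 0, 0, 0, 0, 0]]]}}

```text
clock: 3.93
position: [491.6, 18.0, 49.9]
ee_rot: [-0.002, 1.0, 0.0, 0.001]
contact_force: [-7.7, 2.5, 21.9]
gripper_width: 0.2
grasp_force: 10.7
```

>>> {"name": "servo_tool", "arguments": {"commands": [[[255, 0, 0, -0.035, 0, 0, 0], [255, 0, 0, -0.035, 0, 0, 0], [255, 0, 0, -0.035, 0, 0, 0], [255, 0, 0.02, -0.035, 0, 0, 0], [255, 0, 0.02, -0.035, 0, 0, 0], [255, 0, 0.02, -0.03, 0, 0, 0], [255, 0, 0.03, 0, 0, 0, 0], [255, 0, 0, 0, 0, 0, 0], [255, 0, 0, 0, 0, 0, 0]]]}}

```text
clock: 4.68
position: [490.3, 108.7, 251.9]
ee_rot: [-0.002, 1.0, 0.0, -0.0]
contact_force: [-0.8, -0.5, -0.3]
gripper_width: -0.0
grasp_force: 0.0
```

Run:
```python
from h import *
w=snap('wrist');np.save('e.npy',w,allow_pickle=True)
u,v=proj(w,(590,15,105));u,v=int(u),int(v);print(u,v)
x0=max(u-90,0);y0=max(v-90,0);f=w['frame'][y0:y0+150,x0:x0+180];print(x0,y0)
cv2.imwrite('pics/e.png',cv2.resize(f,None,fx=4,fy=4,interpolation=cv2.INTER_CUBIC))
s=arm.read_state();print(s['position'],s['contact_force'],s['clock'])
```

```text
163 275
73 185
[490.08412642 107.82889755 251.38178411] [ 0.85958589 -0.03402998 -1.08622384] 4.7333
```

View pics/e.png

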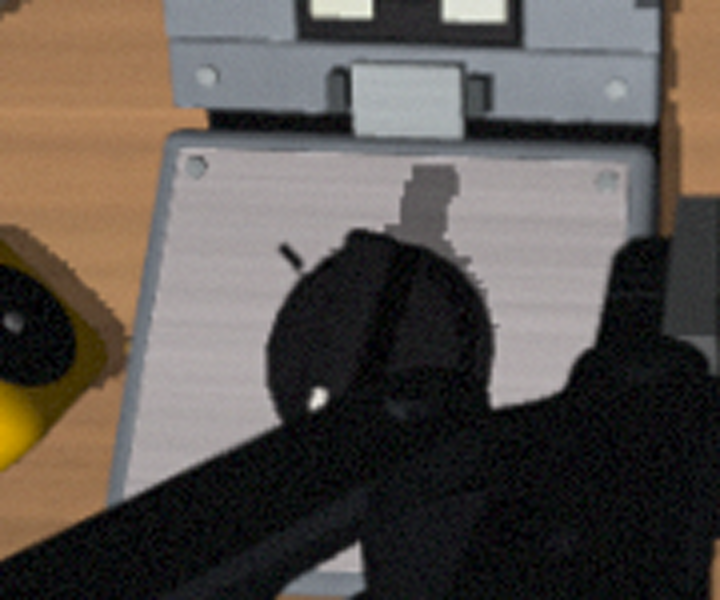

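Crop e: the white line (the wing's +x end) is at (318,398), with the wing running up to (385,243). The lock bar is at (290,257) and the disc edges at x=268 and x=492. The wing needs about 110° more.

Run:
```python
from h import *
w=np.load('e.npy',allow_pickle=True).item();b=snap('side')
W=lambda x,y:(73+x/4,185+y/4)
S=lambda x,y:(200+x/4,150+y/4)
def tri(p,q):
    o,v=ray(w,p);o2,v2=ray(b,q);A=np.array([v,-v2]).T;s=np.linalg.lstsq(A,o2-o,rcond=None)[0]
    P,Q=o+v*s[0],o2+v2*s[1];return (P+Q)/2,np.linalg.norm(P-Q)
lock,e=tri(W(290,257),S(333,264));print('lock',lock.round(1),e)
yaw=-.015
Rz=R.from_euler('z',yaw).as_matrix()
n=Rz@np.array([-np.sin(.6109),0,np.cos(.6109)]);up=Rz@np.array([np.cos(.6109),0,np.sin(.6109)]);yy=Rz@np.array([0,1,0])
def onp(px,h,p0=lock):
    o,v=ray(w,px);return o+v*(((p0+h*n-o)@n)/(v@n))
def c2(P): d=P-lock;return np.array([d@up,d@yy])
print('panel foot L,R',onp(W(180,140),0).round(1),onp(W(650,150),0).round(1))
L,Rr=c2(onp(W(268,345),16.5)),c2(onp(W(492,335),16.5));print('disc L R',L.round(1),Rr.round(1))
r=c2(onp(W(490,300),16.5)),c2(onp(W(290,285),16.5));print(np.round(r,1))
for h in (43,): 
  print('wing top: +x end mark',c2(onp(W(318,398),h)).round(1),'corners far',c2(onp(W(350,235),h)).round(1),c2(onp(W(412,250),h)).round(1),'edge',c2(onp(W(362,380),h)).round(1))
yc=(L[1]+Rr[1])/2; print('axis (up,y) from lock by disc y:',np.sqrt(38**2-yc**2),yc)
ax=lock+up*np.sqrt(38**2-yc**2)+yy*yc;print('axis foot',ax.round(1),'grip',(ax+31*n).round(1))
```

```text
lock [576.8 -14.1  69. ] 3.374451405523656
panel foot L,R [550.7 -49.6  51.2] [552.7  86.1  51.2]
disc L R [27.5  3. ] [23.4 61.4]
[[14.4 60.2]
 [11.8  6.9]]
wing top: +x end mark [42.  25.7] corners far [ 2.8 29.2] [ 6.2 44.9] edge [37.5 35.8]
axis (up,y) from lock by disc y: 20.18349163840953 32.196687178687384
axis foot [593.8  17.9  80.6] grip [576.   18.1 106. ]
```

>>> {"name": "servo_tool", "arguments": {"commands": [[[0, -0.008, -0.0305, 0.017, 0, 0, 1], [0, -0.008, -0.0305, 0.017, 0, 0, 0], [0, -0.008, -0.0305, 0.017, 0, 0, 0], [0, 0, 0, 0, 0, -7, 0], [0, 0, 0, 0, 0, -7, 0], [0, 0, 0, 0, 0, -7, 0], [0, 0, 0, 0, 0, -7, 0], [0, 0, 0, 0, 0, -7, 0], [0, 0, 0, 0, 0, 0, 0], [0, 0, 0, 0, 0, 0, 0]]]}}

```text
clock: 5.62
position: [525.8, -5.0, 210.9]
ee_rot: [0.018, 0.97, -0.021, 0.241]
contact_force: [-0.2, 0.3, -0.1]
gripper_width: 84.9
grasp_force: 0.0
```

Run:
```python
from h import *
s=arm.read_state();print(s['position'],s['joints'].round(2),R.from_quat(s['ee_rot']).as_matrix().round(3))
```

```text
[525.83158955  -5.0143804  210.85414843] [ 0.36  0.02 -0.83  0.67 -0.35 -2.55] [[-0.883  0.045  0.467]
 [ 0.025  0.998 -0.05 ]
 [-0.469 -0.032 -0.883]]
```

```bash
cat >> h.py <<'E'
yaw=-.015;Rz=R.from_euler('z',yaw).as_matrix()
n=Rz@np.array([-np.sin(.6109),0,np.cos(.6109)]);up=Rz@np.array([np.cos(.6109),0,np.sin(.6109)]);yy=Rz@np.array([0,1,0])
def goal(cw,p):  # cw: clockwise degrees of tool x from downhill(-up), looking on panel
    M=np.array([-up,yy,-n]).T@R.from_euler('z',cw,degrees=True).as_matrix()
    s=arm.read_state();C=R.from_quat(s['ee_rot']).as_matrix()
    print('pos',s['position'].round(1),'j',s['joints'].round(2),'t',round(s['clock'],2),'F',s['contact_force'].round(1),s['wrist_torque'].round(2))
    print('shift tool mm',(C.T@(np.array(p)-s['position'])).round(1),'after turn',(M.T@(np.array(p)-s['position'])).round(1))
    print('rotvec deg',np.degrees(R.from_matrix(C.T@M).as_rotvec()).round(1))
G=np.array([578.7,17,108.2])
E
python3 -c "
from h import *
goal(0,(514,17,200));goal(0,G+60*n)"
```

```text
pos [525.8  -5.  210.9] j [ 0.36  0.02 -0.83  0.67 -0.35 -2.55] t 5.62 F [-0.2  0.3 -0.1] [0.07 0.89 0.01]
shift tool mm [16.1 21.8  3. ] after turn [16.2 21.8  1.9]
rotvec deg [-2.5 -7.  -0.5]
pos [525.8  -5.  210.9] j [ 0.36  0.02 -0.83  0.67 -0.35 -2.55] t 5.62 F [-0.2  0.3 -0.1] [0.07 0.89 0.01]
shift tool mm [ 9.4 25.1 54.7] after turn [15.9 22.8 54.2]
rotvec deg [-2.5 -7.  -0.5]
```

>>> {"name": "servo_tool", "arguments": {"commands": [[[0, 0.003, 0.005, 0.002, -0.5, -1.4, 0], [0, 0.003, 0.005, 0.002, -0.5, -1.4, 0], [0, 0.003, 0.005, 0.002, -0.5, -1.4, 0], [0, 0.003, 0.005, 0.002, -0.5, -1.4, 0], [0, 0.003, 0.003, 0.002, -0.5, -1.4, 0], [0, 0, 0, 0, 0, 0, -7], [0, 0, 0, 0, 0, 0, -7], [0, 0, 0, 0, 0, 0, -7], [0, 0, 0, 0, 0, 0, -7], [0, 0, 0, 0, 0, 0, -7]]]}}

```text
clock: 6.45
position: [521.1, 21.3, 221.4]
ee_rot: [-0.279, 0.917, -0.091, 0.272]
contact_force: [0.1, 0.2, -0.4]
gripper_width: 85.8
grasp_force: 0.0
```

```bash
python3 -c "
from h import *
goal(-163.4,G+60*n)"
```

```text
pos [521.1  21.3 221.4] j [ 0.25 -0.02 -0.97  1.17 -0.16 -2.35] t 6.45 F [ 0.1  0.2 -0.4] [-0.07  1.11  0.05]
shift tool mm [14.6  6.6 66.3] after turn [-16.    8.4  65.8]
rotvec deg [   2.2   -0.2 -128.5]
```

>>> {"name": "servo_tool", "arguments": {"commands": [[[0, 0.001, 0, 0.006, 0, 0, -7], [0, 0, 0, 0.006, 0, 0, -7], [0, 0, 0, 0.006, 0, 0, -7], [0, 0, 0, 0.006, 0, 0, -7], [0, 0, 0, 0.006, 0, 0, -7], [0, 0, 0, 0.006, 0, 0, -7], [0, 0, 0, 0.006, 0, 0, -7], [0, 0, 0, 0.006, 0, 0, -7], [0, 0, 0, 0.006, 0, 0, -7], [0, 0, 0, 0.006, 0, 0, -7]]]}}

```text
clock: 7.28
position: [551.7, 23.0, 198.8]
ee_rot: [0.758, -0.595, 0.217, -0.155]
contact_force: [0.1, -0.5, 0.2]
gripper_width: 85.5
grasp_force: 0.0
```

>>> {"name": "servo_tool", "arguments": {"commands": [[[0, 0, 0, 0, 0, 0, -7], [0, 0, 0, 0, 0, 0, -7], [0, 0, 0, 0, 0, 0, -7], [0, 0, 0, 0, 0, 0, -7], [0, 0, 0, 0, 0, 0, -7], [0, 0, 0, 0, 0, 0, -7], [0, 0, 0, 0, 0, 0, -7], [0, 0, 0, 0, 0, 0, -7], [0, 0, 0, 0, 0, 0, 0]]]}}

```text
clock: 8.03
position: [551.5, 23.0, 198.8]
ee_rot: [0.948, -0.172, 0.264, -0.035]
contact_force: [-0.6, -0.2, -0.4]
gripper_width: 85.3
grasp_force: 0.0
```

```bash
python3 -c "
from h import *
goal(-163.4,G+60*n)
w=snap('wrist');np.save('f.npy',w,allow_pickle=True)
print(proj(w,G))
cv2.imwrite('pics/f.png',cv2.resize(w['frame'],(800,600),interpolation=cv2.INTER_CUBIC))"
```

```text
pos [551.5  23.  198.8] j [ 0.24  0.07 -0.91  1.14 -0.16 -0.13] t 8.03 F [-0.6 -0.2 -0.4] [ 0.04  0.97 -0.02]
shift tool mm [-24.1  13.9  32. ] after turn [-26.7  13.8  29.9]
rotvec deg [ 2.1  3.6 -2.8]
[271.9160207  225.03352028]
```

View pics/f.png

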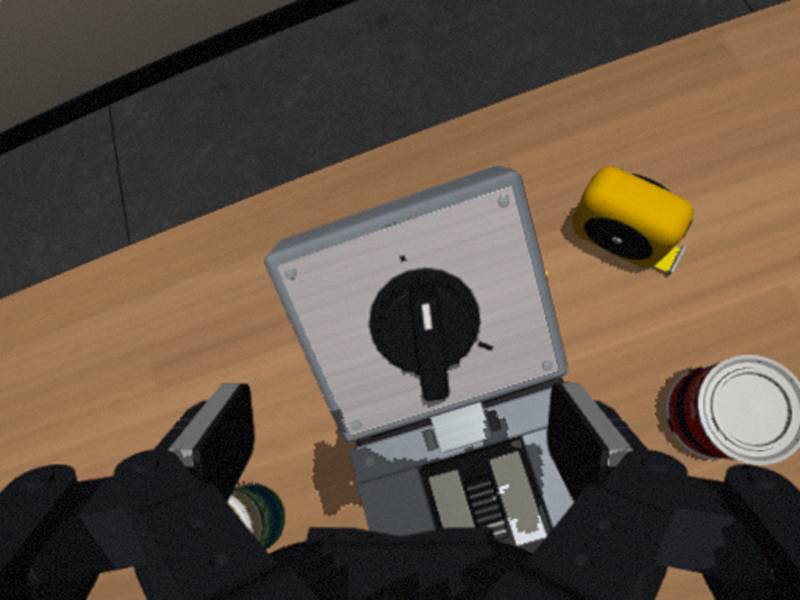

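View f: the wing runs from about (426,295) (white line at (427,316)) to (433,400), and the disc centre is at about (425,321). The lock bar is at (485,347), the dot at (403,258), and the screws at (291,273), (503,200), (547,366) and (355,425).

Run:
```python
from h import *
e=np.load('e.npy',allow_pickle=True).item();f=np.load('f.npy',allow_pickle=True).item()
E_=lambda x,y:(73+x/4,185+y/4)
F=lambda x,y:(x*.64,y*.64)
def tri(p,q):
    o,v=ray(e,p);o2,v2=ray(f,q);A=np.array([v,-v2]).T;s=np.linalg.lstsq(A,o2-o,rcond=None)[0]
    P,Q=o+v*s[0],o2+v2*s[1];return (P+Q)/2,np.linalg.norm(P-Q)
T=[tri(E_(*a),F(*b)) for a,b in [((290,257),(485,347)),((196,165),(547,366)),((606,181),(355,425))]]
for t in T: print(t[0].round(1),round(t[1],1),'h along n',round(t[0]@n,1))
hn=np.mean([t[0]@n for t in T])
def onp(px,h):
    o,v=ray(f,px);return o+v*((hn+h-o@n)/(v@n))
c2=lambda P:np.array([P@up,P@yy])
for nm,p in dict(s1=(291,273),s2=(503,200),s3=(547,366),s4=(355,425),dot=(403,258),lock=(485,347)).items(): print(nm,onp(F(*p),0).round(1),c2(onp(F(*p),0)).round(1))
L=c2(onp(F(485,347),0));D=c2(onp(F(403,258),0));m=(L+D)/2;ch=np.linalg.norm(L-D);print('chord',ch,'expected',2*38*np.sin(1.15))
# axis: from the dot-lock chord
d=(L-D)/ch;q=np.array([-d[1],d[0]]);
for sg in(1,-1): print('axis cand',m+sg*q*np.sqrt(38**2-ch**2/4))
g=f['frame'];hs=cv2.cvtColor(g,cv2.COLOR_BGR2GRAY);mk=np.zeros_like(hs);mk[165:262,225:320]=(hs[165:262,225:320]<60)
cs,_=cv2.findContours(mk,cv2.RETR_EXTERNAL,cv2.CHAIN_APPROX_NONE);c=max(cs,key=cv2.contourArea)[:,0]
for pts in [c[(c[:,1]<235)]]:
    P=np.array([c2(onp(p,16.5)) for p in pts.astype(float)])
    A=np.c_[2*P,np.ones(len(P))];s=np.linalg.lstsq(A,(P**2).sum(1),rcond=None)[0];print('disc fit',s[:2],np.sqrt(s[2]+s[0]**2+s[1]**2))
a=c2(onp(F(427,316),43));b=c2(onp(F(433,400),43));print('line,end',a,b,'cw deg',np.degrees(np.arctan2((a-b)[1],-(a-b)[0])))
for h in(31,43): print('end h',h,c2(onp(F(433,400),h)))
print('to world: axis foot = up*u+yy*y+n*',hn)
```

```text
[576.7 -13.4  72.1] 1.3 h along n -271.9
[556.5 -44.3  55.1] 0.9 h along n -274.4
[560.1  73.7  56.3] 0.2 h along n -274.5
s1 [641.   70.4 114.1] [589.6  80. ]
s2 [638.5 -46.6 113.5] [588.6 -37.1]
s3 [556.2 -44.5  55.9] [488.1 -36.1]
s4 [560.   73.4  57.3] [490.6  81.8]
dot [629.9  12.  106.9] [577.1  21.5]
lock [576.6 -13.9  69.9] [512.5  -5.3]
chord 69.9171519905607 expected 69.37005945979959
axis cand [550.4798322   -5.68606397]
axis cand [539.08191989  21.8399138 ]
disc fit [545.40233547  21.60479131] 28.22434211366335
line,end [558.3158302   18.31369249] [515.64751599  29.2827261 ] cw deg -165.58277707829916
end h 31 [508.60541705  30.30930381]
end h 43 [515.64751599  29.2827261 ]
to world: axis foot = up*u+yy*y+n* -273.5804100964073
```

```bash
sed -i 's/^G=.*/G=539.1*up+21.84*yy+(-273.6+31)*n/' h.py; python3 -c "
from h import *
print(G);goal(-165,G+40*n)"
```

```text
[581.01292389  13.12660967 110.5089589 ]
pos [551.2  23.  198.5] j [ 0.24  0.07 -0.91  1.14 -0.16 -0.13] t 8.08 F [ 1.3 -0.   0.6] [ 0.04  1.03 -0.03]
shift tool mm [-18.2  15.7  51.1] after turn [-22.6  15.9  49.3]
rotvec deg [ 2.1  3.7 -4.6]
```

>>> {"name": "servo_tool", "arguments": {"commands": [[[0, -0.0045, 0.004, 0.013, 0, 0, 0], [0, -0.0045, 0.004, 0.013, 0, 0, 0], [0, -0.0045, 0.004, 0.013, 0, 0, 0], [0, -0.0045, 0.004, 0.012, 0, 0, 0], [0, 0, 0, 0, 0.5, 0.9, -1.2], [0, 0, 0, 0, 0.5, 0.9, -1.2], [0, 0, 0, 0, 0.5, 0.9, -1.2], [0, 0, 0, 0, 0.5, 0.9, -1], [0, 0, 0, 0, 0, 0, 0]]]}}

```text
clock: 8.83
position: [559.0, 17.1, 195.4]
ee_rot: [0.955, -0.133, 0.262, -0.025]
contact_force: [0.1, 0.0, -0.5]
gripper_width: 85.6
grasp_force: 0.0
```

```bash
python3 -c "
from h import *
goal(-165,G+40*n);goal(-165,G-11*n)"
```

```text
pos [559.   17.1 195.4] j [ 0.24  0.09 -0.89  1.09 -0.16  0.01] t 8.83 F [ 0.1  0.  -0.5] [ 0.06  0.96 -0.  ]
shift tool mm [-25.6   9.9  44.5] after turn [-28.6  11.5  42.2]
rotvec deg [1.9 4.1 0.2]
pos [559.   17.1 195.4] j [ 0.24  0.09 -0.89  1.09 -0.16  0.01] t 8.83 F [ 0.1  0.  -0.5] [ 0.06  0.96 -0.  ]
shift tool mm [-21.9   8.2  95.3] after turn [-28.6  11.5  93.2]
rotvec deg [1.9 4.1 0.2]
```

```bash
cat > kin.py <<'E'
from h import *
from scipy.optimize import least_squares
def Ry(a): return R.from_euler('y',a).as_matrix()
def Rx(a): return R.from_euler('x',a).as_matrix()
# arm frame: x radial, y left; forearm along x when phi=0; tool z along forearm when j5=0
T0=np.array([[0,0,1],[-1,0,0],[0,-1,0.]])  # provisional tool axes, j6=0 in forearm frame
def fk(p,j,s4=1,s6=1):
    a1,d1,L2,L3,e,d6,lat=p
    Z=R.from_euler('z',j[0]).as_matrix();ph=j[1]-j[2]
    F=Ry(ph);W=F@Rx(s4*j[3])@Ry(-j[4])
    v=np.array([a1+L2*np.sin(j[1]),-lat,d1+L2*np.cos(j[1])])+F@np.array([L3,0,e])+W@np.array([d6,0,0])
    return Z@v, Z@W
E
python3 - <<'E'
from kin import *
s=arm.read_state()
D=[([-.8554,.3855,.00677,0,-1.194,-.2586],(275.5,-560.4,230.3)),([.3737,.0752,-.2511,0,-1.2449,-1.936],(469.7,12.6,291)),([.36,.02,-.83,.67,-.35,-2.55],(525.8,-5,210.9)),([.25,-.02,-.97,1.17,-.16,-2.35],(521.1,21.3,221.4)),([.24,.07,-.91,1.14,-.16,-.13],(551.5,23,198.8)),(s['joints'],s['position'])]
for s4 in(1,-1):
    f=lambda p:np.concatenate([fk(p,j,s4)[0]-x for j,x in D])
    r=least_squares(f,[0,350,400,400,0,250,160]);print(s4,r.x.round(1),np.abs(r.fun).max().round(1))
    z=fk(r.x,s['joints'],s4)[1][:,0];print(z.round(3),R.from_quat(s['ee_rot']).as_matrix()[:,2].round(3))
E
```

```text
1 [ 294.2 -284.4  517.2   58.5  163.6   86.3  149.7] 59.0
[ 0.441  0.253 -0.861] [ 0.508 -0.022 -0.861]
-1 [ 348.6 -445.8  498.9  -13.3  213.5  -21.1  142.6] 52.3
[ 0.508 -0.022 -0.861] [ 0.508 -0.022 -0.861]
```

```bash
cat >> kin.py <<'E'
def fk2(p,j):
    a1,d1,L2,L3,e,d6,lat,wy,w5=p
    Z=R.from_euler('z',j[0]).as_matrix();ph=j[1]-j[2]
    F=Ry(ph);W4=F@Rx(-j[3]);W=W4@Ry(-j[4])
    v=np.array([a1+L2*np.sin(j[1]),-lat,d1+L2*np.cos(j[1])])+F@np.array([L3,0,e])+W4@np.array([0,-wy,0])+W@np.array([d6,0,w5])
    return Z@v, Z@W
E
python3 - <<'E'
from kin import *
s=arm.read_state()
D=[([-.8554,.3855,.00677,0,-1.194,-.2586],(275.5,-560.4,230.3)),([.3737,.0752,-.2511,0,-1.2449,-1.936],(469.7,12.6,291)),([.36,.02,-.83,.67,-.35,-2.55],(525.8,-5,210.9)),([.25,-.02,-.97,1.17,-.16,-2.35],(521.1,21.3,221.4)),([.24,.07,-.91,1.14,-.16,-.13],(551.5,23,198.8)),(s['joints'],s['position'])]
x0=np.array([0,350,400,400,0,250,80,80,0.])
f=lambda p:np.concatenate([np.concatenate([fk2(p,j)[0]-x for j,x in D]),(p-x0)*.003])
r=least_squares(f,x0);p=r.x;print(p.round(1),np.abs(r.fun[:18]).max().round(1),r.fun[:18].round(1))
np.save('p.npy',p)
lo=np.array([-3.14,-1.21,-1.07,-3.16,-2.99]);hi=np.array([3.14,2.06,1.41,2.05,-.16])
for h in (40,0,-11):
  for lim in (0,1):
    g=lambda j:np.r_[(fk2(p,np.r_[j,0])[0]-(G+h*n)),300*(fk2(p,np.r_[j,0])[1][:,0]+n)]
    for q0 in ([.24,.1,-.9,1.1,-.2],[.24,.1,-.9,1.9,-.3],[.24,.3,-.9,-2.5,-.3]):
      q=least_squares(g,q0,bounds=(lo,hi) if lim else (-7,7));print(h,lim,q.x.round(2),q.fun.round(1))
E
```

```text
[ -8.3 185.8 565.1 428.8  -5.7 315.5   1.9 157.6   3.7] 2.6 [-0.   0.2 -0.1  0.1  0.3  0.1 -0.1 -0.7  0.9 -0.7  1.8 -2.6  1.1 -1.2
  1.3 -0.3 -0.3  0.5]
40 0 [-0.22  0.17 -0.83  2.58  0.04] [  3.4   7.5  10.  -20.3 -23.7 -11.7]
40 0 [-0.22  0.17 -0.83  2.58  0.04] [  3.4   7.5  10.  -20.3 -23.7 -11.7]
40 0 [-0.22  0.17 -0.83 -3.7   0.04] [  3.4   7.5  10.  -20.3 -23.7 -11.7]
40 1 [ 0.26  0.15 -0.87  0.98 -0.16] [  3.    0.9  21.2 -34.5  -2.3 -20.8]
40 1 [ 0.26  0.15 -0.87  0.98 -0.16] [  3.    0.9  21.2 -34.5  -2.3 -20.8]
40 1 [-0.23  0.22 -0.81 -3.16 -0.16] [ -0.7  13.2 -16.8  16.8 -43.2  17.2]
0 0 [-0.23  0.28 -0.68  3.14  0.01] [  2.5  10.7  -0.   -7.  -35.9  -1.8]
0 0 [-0.23  0.28 -0.68  3.14  0.01] [  2.5  10.7  -0.   -7.  -35.9  -1.8]
0 0 [-0.23  0.28 -0.68 -3.14  0.01] [  2.5  10.7  -0.   -7.  -35.9  -1.8]
0 1 [ 0.29  0.26 -0.68  0.24 -0.16] [  7.3  -9.1  16.5 -36.6  31.8 -20.3]
0 1 [-0.01  0.25 -0.89  2.05 -0.16] [  4.   12.3  15.2 -28.2 -40.8 -13.9]
0 1 [-0.23  0.3  -0.76 -3.16 -0.16] [ -0.6  11.8 -10.4   9.2 -40.1  10.6]
-11 0 [ 0.27  0.31 -0.66 -0.15  0.03] [  2.5 -14.1  -4.4  -3.6  48.3   1.8]
-11 0 [-0.23  0.31 -0.66  3.25 -0.01] [  1.7  10.6  -2.2  -3.2 -35.9   0.8]
-11 0 [-0.23  0.31 -0.66 -3.04 -0.01] [  1.7  10.6  -2.2  -3.1 -35.9   0.8]
-11 1 [ 0.28  0.29 -0.62  0.06 -0.16] [  7.4 -11.2  13.7 -33.6  39.2 -17.9]
-11 1 [-0.01  0.28 -0.87  2.05 -0.16] [  4.7  12.2  16.3 -30.7 -40.8 -15.3]
-11 1 [-0.23  0.33 -0.73 -3.1  -0.16] [ -1.   11.1 -10.2   9.6 -38.2  10.5]
```

Run:
```python
from kin import *
p=np.load('p.npy');rng=np.random.default_rng(0)
lo=np.array([-3.14,-1.21,-1.07,-3.16,-2.99]);hi=np.array([3.14,2.06,1.41,2.05,-.16])
for h in (60,0,-11):
    S=[]
    g=lambda j:np.r_[(fk2(p,np.r_[j,0])[0]-(G+h*n)),300*(fk2(p,np.r_[j,0])[1][:,0]+n)]
    for k in range(60):
        q=least_squares(g,rng.uniform(np.maximum(lo,[-1,-.5,-1.07,-3.16,-1.5]),np.minimum(hi,[1,1.2,1.4,2.05,-.16])),bounds=(lo,hi))
        S.append((round(q.cost,1),*q.x.round(2),*q.fun.round(0)))
    S=sorted(set(S))
    out=[]
    for s in S:
        if all(np.abs(np.array(s[1:6])-o[1:6]).max()>.1 for o in map(np.array,out)): out.append(s)
    print(h);[print(o) for o in out[:5]]
```

```text
60
(np.float64(745.0), np.float64(0.24), np.float64(0.1), np.float64(-0.91), np.float64(1.08), np.float64(-0.16), np.float64(2.0), np.float64(2.0), np.float64(18.0), np.float64(-28.0), np.float64(-5.0), np.float64(-18.0))
(np.float64(1744.6), np.float64(-0.24), np.float64(0.18), np.float64(-0.83), np.float64(-3.16), np.float64(-0.16), np.float64(-0.0), np.float64(14.0), np.float64(-20.0), np.float64(21.0), np.float64(-45.0), np.float64(21.0))
(np.float64(18892.0), np.float64(2.57), np.float64(-1.21), np.float64(-1.07), np.float64(0.34), np.float64(-2.36), np.float64(-165.0), np.float64(8.0), np.float64(91.0), np.float64(20.0), np.float64(-38.0), np.float64(19.0))
0
(np.float64(1028.1), np.float64(-0.23), np.float64(0.3), np.float64(-0.76), np.float64(-3.16), np.float64(-0.16), np.float64(-1.0), np.float64(12.0), np.float64(-10.0), np.float64(9.0), np.float64(-40.0), np.float64(11.0))
(np.float64(1525.0), np.float64(-0.01), np.float64(0.25), np.float64(-0.89), np.float64(2.05), np.float64(-0.16), np.float64(4.0), np.float64(12.0), np.float64(15.0), np.float64(-28.0), np.float64(-41.0)
[... 216 characters left out ...]
(32.0), np.float64(-20.0))
-11
(np.float64(942.6), np.float64(-0.23), np.float64(0.33), np.float64(-0.73), np.float64(-3.1), np.float64(-0.16), np.float64(-1.0), np.float64(11.0), np.float64(-10.0), np.float64(10.0), np.float64(-38.0), np.float64(10.0))
(np.float64(1640.8), np.float64(-0.01), np.float64(0.28), np.float64(-0.87), np.float64(2.05), np.float64(-0.16), np.float64(5.0), np.float64(12.0), np.float64(16.0), np.float64(-31.0), np.float64(-41.0), np.float64(-15.0))
(np.float64(1673.0), np.float64(0.28), np.float64(0.29), np.float64(-0.62), np.float64(0.06), np.float64(-0.16), np.float64(7.0), np.float64(-11.0), np.float64(14.0), np.float64(-34.0), np.float64(39.0), np.float64(-18.0))
```

Run:
```python
from kin import *
p=np.load('p.npy')
lo=np.array([-3.14,-1.21,-1.07,-3.16,-2.99]);hi=np.array([3.14,2.06,1.41,2.05,-.16])
for tilt in (22,25,28,30):
  for lat in (-8,-5,0,5,8):
    t=R.from_euler('z',lat,degrees=True).as_matrix()@Rz@np.array([np.sin(np.radians(tilt)),0,-np.cos(np.radians(tilt))])
    t=np.array([np.sin(np.radians(tilt)),np.sin(np.radians(lat)),0]);t[2]=-np.sqrt(1-t@t)
    o=[]
    for h in (70,30,-8):
        g=lambda j:np.r_[(fk2(p,np.r_[j,0])[0]-(G-8*n-(h+8)*t)),300*(fk2(p,np.r_[j,0])[1][:,0]-t)]
        q=min((least_squares(g,q0,bounds=(lo,hi)) for q0 in ([.24,.1,-.9,.5,-.3],[.24,.1,-.9,1,-.3],[.24,.1,-.9,-.5,-.3])),key=lambda q:q.cost)
        o.append((round(float(q.cost),1),q.x.round(2).tolist()))
    if max(c for c,_ in o)<5: print(tilt,lat,'dev',np.degrees(np.arccos(-t@n)).round(1),o)
```

```text
22 -8 dev 14.8 [(0.0, [0.43, 0.16, -0.74, 0.69, -0.46]), (0.0, [0.35, 0.24, -0.79, 0.89, -0.34]), (0.0, [0.22, 0.3, -0.85, 1.26, -0.23])]
22 -5 dev 13.7 [(0.0, [0.41, 0.16, -0.72, 0.57, -0.44]), (0.0, [0.35, 0.23, -0.77, 0.75, -0.32]), (0.0, [0.22, 0.3, -0.84, 1.16, -0.18])]
22 0 dev 13.0 [(0.0, [0.38, 0.15, -0.65, 0.34, -0.43]), (0.0, [0.35, 0.23, -0.69, 0.43, -0.31]), (0.0, [0.29, 0.3, -0.76, 0.67, -0.18])]
22 5 dev 14.0 [(0.0, [0.32, 0.16, -0.57, 0.08, -0.46]), (0.0, [0.32, 0.23, -0.59, 0.1, -0.36]), (0.0, [0.31, 0.31, -0.6, 0.12, -0.27])]
22 8 dev 15.3 [(0.0, [0.28, 0.16, -0.51, -0.07, -0.49]), (0.0, [0.28, 0.24, -0.52, -0.08, -0.4]), (0.0, [0.28, 0.31, -0.52, -0.09, -0.33])]
25 -8 dev 12.3 [(0.0, [0.38, 0.14, -0.83, 0.92, -0.37]), (0.0, [0.24, 0.22, -0.89, 1.29, -0.25]), (0.0, [0.03, 0.29, -0.88, 1.83, -0.16])]
25 5 dev 11.3 [(0.0, [0.33, 0.14, -0.65, 0.16, -0.35]), (0.0, [0.32, 0.22, -0.68, 0.22, -0.24]), (4.0, [0.31, 0.3, -0.68, 0.24, -0.16])]
25 8 dev 12.9 [(0.0, [0.29, 0.14, -0.58, -0.03, -0.39]), (0.0, [0.29, 0.22, -0.58, -0.04, -0.3]), (0.0, [0.29, 0.3, -0.58, -0.05, -0.23])]
```

```bash
cat >> h.py <<'E'
def goal2(cw,h,tilt=23.5,lat=5):
    t=np.array([np.sin(np.radians(tilt)),np.sin(np.radians(lat)),0]);t[2]=-np.sqrt(1-t@t)
    c=np.radians(cw);x=-np.cos(c)*up+np.sin(c)*yy;x=x-(x@t)*t;x/=np.linalg.norm(x)
    M=np.array([x,np.cross(t,x),t]).T;p=G-8*n-h*t
    s=arm.read_state();C=R.from_quat(s['ee_rot']).as_matrix()
    print('pos',s['position'].round(1),'j',s['joints'].round(2),'t',round(s['clock'],2),'F',s['contact_force'].round(1),s['wrist_torque'].round(2),'w',round(s['gripper_width'],1),'grasp',round(s['grasp_force'],1))
    xt=C[:,0];print('tool x cw now',np.degrees(np.arctan2(xt@yy,-(xt@up))).round(1))
    print('shift tool mm',(C.T@(p-s['position'])).round(1),'after turn',(M.T@(p-s['position'])).round(1),'rotvec',np.degrees(R.from_matrix(C.T@M).as_rotvec()).round(1))
E
python3 -c "
from h import *
goal2(-165,50)"
```

```text
pos [559.   17.1 195.4] j [ 0.24  0.09 -0.89  1.09 -0.16  0.01] t 8.83 F [ 0.1  0.  -0.5] [ 0.06  0.96 -0.  ] w 85.6 grasp 0.0
tool x cw now -165.1
shift tool mm [-14.9  11.9  43. ] after turn [-8.6 15.  43.7] rotvec [ 4.2 -8.3 -0.3]
```

Rotate first, slowly, at this place; then move.

>>> {"name": "servo_tool", "arguments": {"commands": [[[0, 0, 0, 0, 0.7, -1.4, 0], [0, 0, 0, 0, 0.7, -1.4, 0], [0, 0, 0, 0, 0.7, -1.4, 0], [0, 0, 0, 0, 0.7, -1.4, 0], [0, 0, 0, 0, 0.7, -1.4, 0], [0, 0, 0, 0, 0.7, -1.4, 0], [0, -0.003, 0.005, 0.01, 0, 0, 0], [0, -0.003, 0.005, 0.01, 0, 0, 0], [0, -0.003, 0.005, 0.01, 0, 0, 0], [0, 0, 0, 0, 0, 0, 0]]]}}

```text
clock: 9.67
position: [561.0, 3.2, 160.5]
ee_rot: [0.969, -0.125, 0.203, -0.061]
contact_force: [0.0, 0.1, -0.6]
gripper_width: 85.3
grasp_force: 0.0
```

```bash
python3 -c "
from h import *
goal2(-165,50)"
```

```text
pos [561.    3.2 160.5] j [ 0.33  0.18 -0.64  0.2  -0.34  0.81] t 9.67 F [ 0.   0.1 -0.6] [-0.16  0.87  0.02] w 85.3 grasp 0.0
tool x cw now -165.0
shift tool mm [-1.4 -4.5 12.2] after turn [-1.2 -4.3 12.3] rotvec [ 0.9 -0.9 -0.5]
```

>>> {"name": "servo_tool", "arguments": {"commands": [[[0, -0.001, -0.004, 0.01, 0.9, -0.9, -0.5], [0, 0, 0, 0.01, 0, 0, 0], [0, 0, 0, 0.01, 0, 0, 0], [0, 0, 0, 0.01, 0, 0, 0], [0, 0, 0, 0.01, 0, 0, 0], [0, 0, 0, 0, 0, 0, 0]]]}}

```text
clock: 10.17
position: [582.5, 12.4, 116.3]
ee_rot: [0.971, -0.118, 0.198, -0.069]
contact_force: [-1.1, 0.0, 0.1]
gripper_width: 85.3
grasp_force: 0.0
```

```bash
python3 -c "
from h import *
goal2(-165,0)
w=snap('wrist');print(proj(w,G),proj(w,G+12*n))
cv2.imwrite('pics/g.png',cv2.resize(w['frame'],(800,600),interpolation=cv2.INTER_CUBIC))"
```

```text
pos [582.5  12.4 116.3] j [ 0.32  0.28 -0.63  0.17 -0.25  0.86] t 10.17 F [-1.1  0.   0.1] [-0.2   0.82 -0.01] w 85.3 grasp 0.0
tool x cw now -165.6
shift tool mm [-2.   1.  12.6] after turn [-1.9  1.  12.6] rotvec [-0.1 -0.1  0.1]
[258.30716192 256.89500684] [257.40219771 273.16504273]
```

View pics/g.png

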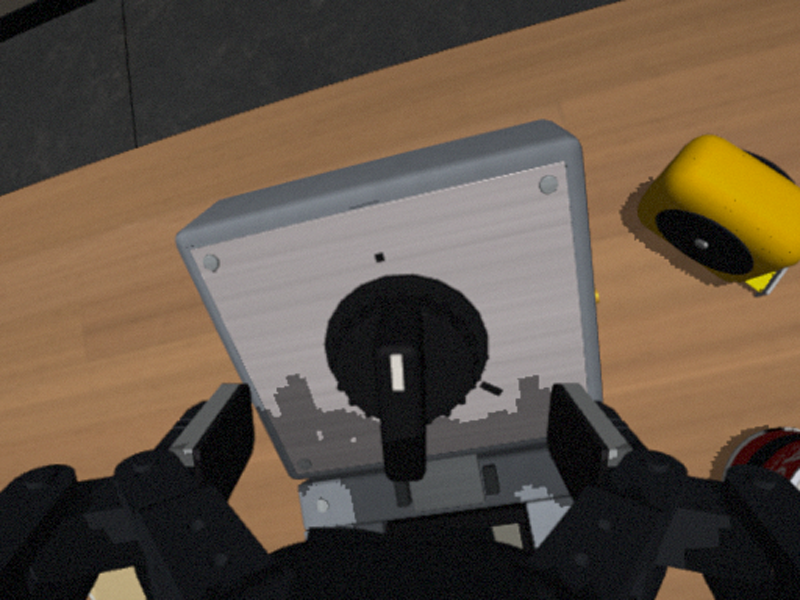

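The wing stands vertical in the image at x≈403, centred between the fingers, and the predicted wing-top centre matches. Next: descend, form a loose fork, and turn.

>>> {"name": "servo_tool", "arguments": {"commands": [[[0, -0.001, 0.001, 0.006, 0, 0, 0], [0, -0.001, 0, 0.006, 0, 0, 0], [180, 0, 0, 0, 0, 0, 0], [180, 0, 0, 0, 0, 0, 0], [180, 0, 0, 0, 0, 0, 0], [180, 0, 0, 0, 0, 0, 0], [180, 0, 0, 0, 0, 0, 0], [180, 0, 0, 0, 0, 0, 0], [180, 0, 0, 0, 0, 0, 0]]]}}

```text
clock: 10.97
position: [585.7, 13.0, 105.7]
ee_rot: [0.97, -0.118, 0.199, -0.07]
contact_force: [0.1, -0.7, 0.3]
gripper_width: 25.2
grasp_force: 0.0
```

```bash
python3 -c "
from h import *
goal2(-165,0)"
```

```text
pos [585.7  13.  105.7] j [ 0.31  0.3  -0.65  0.2  -0.21  0.83] t 10.97 F [ 0.1 -0.7  0.3] [-0.2   0.8   0.01] w 25.2 grasp 0.0
tool x cw now -165.6
shift tool mm [-0.7  0.3  1.6] after turn [-0.7  0.3  1.6] rotvec [-0.1 -0.2  0.1]
```

>>> {"name": "servo_tool", "arguments": {"commands": [[[180, 0, 0, 0, 0, 0, 6], [180, 0, 0, 0, 0, 0, 6], [180, 0, 0, 0, 0, 0, 6], [180, 0, 0, 0, 0, 0, 6], [180, 0, 0, 0, 0, 0, 6], [180, 0, 0, 0, 0, 0, 6], [180, 0, 0, 0, 0, 0, 6], [180, 0, 0, 0, 0, 0, 6], [180, 0, 0, 0, 0, 0, 6], [180, 0, 0, 0, 0, 0, 0]]]}}

```text
clock: 11.8
position: [584.9, 12.5, 105.0]
ee_rot: [0.811, -0.547, 0.145, -0.152]
contact_force: [0.2, -1.8, -1.4]
gripper_width: 24.8
grasp_force: 0.6
```

```bash
python3 -c "
from h import *
goal2(-111,0)"
```

```text
pos [584.9  12.5 105. ] j [ 0.31  0.3  -0.65  0.2  -0.21 -0.11] t 11.8 F [ 0.2 -1.8 -1.4] [-0.42  1.01 -0.09] w 24.8 grasp 0.6
tool x cw now -110.5
shift tool mm [-0.3 -0.4  1.3] after turn [-0.4 -0.4  1.3] rotvec [-0.1 -0.   0.9]
```

>>> {"name": "servo_tool", "arguments": {"commands": [[[180, 0, 0, 0, 0, 0, 6], [180, 0, 0, 0, 0, 0, 6], [180, 0, 0, 0, 0, 0, 6], [180, 0, 0, 0, 0, 0, 6], [180, 0, 0, 0, 0, 0, 6], [180, 0, 0, 0, 0, 0, 6], [180, 0, 0, 0, 0, 0, 6], [180, 0, 0, 0, 0, 0, 6], [180, 0, 0, 0, 0, 0, 6], [180, 0, 0, 0, 0, 0, 0]]]}}

```text
clock: 12.63
position: [582.2, 11.4, 103.5]
ee_rot: [-0.475, 0.856, -0.06, 0.198]
contact_force: [-5.1, -2.6, 1.1]
gripper_width: 25.6
grasp_force: 3.8
```

```bash
python3 -c "
from h import *
goal2(-56,0)"
```

```text
pos [582.2  11.4 103.5] j [ 0.31  0.3  -0.65  0.19 -0.21 -1.05] t 12.63 F [-5.1 -2.6  1.1] [-0.85  2.13  0.01] w 25.6 grasp 3.8
tool x cw now -57.5
shift tool mm [-3.1 -1.9  1. ] after turn [-3.1 -1.9  1. ] rotvec [ 0.1 -0.2  1. ]
```

>>> {"name": "servo_tool", "arguments": {"commands": [[[180, 0, 0, 0, 0, 0, 4], [180, 0, 0, 0, 0, 0, 4], [180, 0, 0, 0, 0, 0, 4], [180, 0, 0, 0, 0, 0, 4], [180, 0, 0, 0, 0, 0, 4], [180, 0, 0, 0, 0, 0, 4], [180, 0, 0, 0, 0, 0, 0], [180, 0, 0, 0, 0, 0, 0]]]}}

```text
clock: 13.3
position: [585.4, 13.0, 105.5]
ee_rot: [-0.288, 0.934, -0.017, 0.21]
contact_force: [-0.5, -0.1, -0.3]
gripper_width: 25.1
grasp_force: 0.4
```

```bash
python3 -c "
from h import *
goal2(-32,0)"
```

```text
pos [585.4  13.  105.5] j [ 0.31  0.3  -0.65  0.2  -0.21 -1.47] t 13.3 F [-0.5 -0.1 -0.3] [-0.08  1.1   0.1 ] w 25.1 grasp 0.4
tool x cw now -34.1
shift tool mm [0.4 0.2 1.5] after turn [0.4 0.2 1.5] rotvec [-0.   0.2  0.9]
```

The force dropped, so the knob has snapped over. Now open, back off and check.

>>> {"name": "servo_tool", "arguments": {"commands": [[[180, 0, 0, 0, 0, 0, -4], [180, 0, 0, 0, 0, 0, -4], [0, 0, 0, 0, 0, 0, 0], [0, 0, 0, 0, 0, 0, 0], [0, 0, 0, 0, 0, 0, 0], [0, 0, 0, -0.01, 0, 0, 0], [0, 0, 0, -0.02, 0, 0, 0], [0, 0, 0, -0.02, 0, 0, 0], [0, 0, 0, -0.02, 0, 0, 0], [0, 0, 0, 0, 0, 0, 0]]]}}

```text
clock: 14.13
position: [558.6, 7.2, 173.6]
ee_rot: [-0.351, 0.912, -0.032, 0.212]
contact_force: [-0.6, 1.1, 0.6]
gripper_width: 85.6
grasp_force: 0.0
```

```bash
python3 -c "
from h import *
goal2(-45,70)
w=snap('wrist');cv2.imwrite('pics/i.png',cv2.resize(w['frame'],(800,600),interpolation=cv2.INTER_CUBIC))"
```

```text
pos [558.6   7.2 173.6] j [ 0.33  0.15 -0.6   0.12 -0.39 -1.26] t 14.13 F [-0.6  1.1  0.6] [-0.18  0.73  0.01] w 85.6 grasp 0.0
tool x cw now -41.7
shift tool mm [2.9 1.6 4.8] after turn [2.7 1.8 4.8] rotvec [-0.3  0.6 -4.1]
```

View pics/i.png

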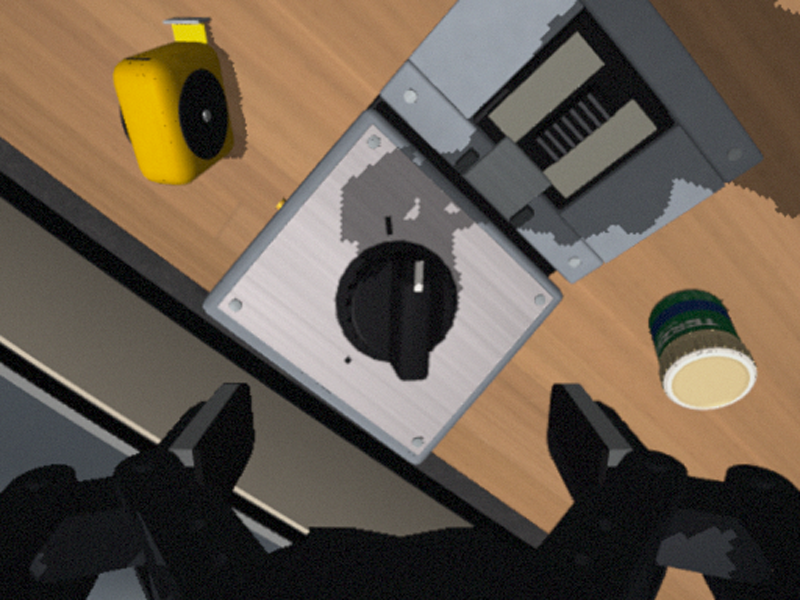

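The white line is at (419,275), the wing's far end at (411,375), the lock bar at (389,225) and the dot at (348,360). The keeper lies over the carrier edge. I compute the angle.

Run:
```python
from h import *
f=snap('wrist');hn=-273.6
def onp(px,h):
    o,v=ray(f,(px[0]*.64,px[1]*.64));P=o+v*((hn+h-o@n)/(v@n));return np.array([P@up,P@yy])
ax=np.array([539.1,21.84]);cw=lambda d:np.degrees(np.arctan2(d[1],-d[0]))
a,b=onp((419,275),43),onp((411,375),43)
print(a-ax,b-ax,cw(a-b),'lock',cw(onp((389,225),0)-ax),'dot',cw(onp((348,360),0)-ax),'knob rad',np.radians(cw(a-b)+180))
print(np.linalg.norm(onp((389,225),0)-ax))
s=arm.read_state();print(s['clock'],s['contact_force'])
```

```text
[-16.51873707 -12.00784666] [17.36856524 13.1210705 ] -36.558552113450006 lock -44.93491046390762 dot -179.60585929789488 knob rad 2.503525549448159
38.89378383150423
14.2333 [ 0.13253828  0.22701552 -0.59822513]
```

```bash
python3 -c "
from h import *
print(ticket.job_done())"
```

```text
the job is handed in; nothing more can be done
None
```

I pressed the carrier flush and turned the knob clockwise past its click, to about 2.4–2.5 rad by camera (2.2 needed). The gripper is clear, the pot, tin and tape measure were not touched, and the job was handed in at about 14 s; no verdict came back.

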